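Shut the bench gas valve and lock it out

ROBOT

A 6-joint arm with a two-finger parallel gripper is mounted at the origin on the work surface. World frame = base frame: x ahead of the robot, y to its left, z up, the work surface at z = 0. Lengths are in mm, angles in degrees, forces in N, time in s.
With the tool pointing down it reaches from about 350 to 850 mm from the base axis. Payload 8.1 kg.
Tool frame: the origin (TCP) lies midway between the tips of the shut fingers; the grasp point (between the pads) lies 19 mm behind it; z points along the fingers, y is the line along which they close (so a half turn about z gives the same grasp; the last joint's range is limited). The gripper opens to 85 mm and grips with 20 to 120 N. Pads are 22 mm wide; open, the fingers measure 114 mm over their backs; the gripper's body (76 mm by 85 mm) begins 54 mm behind the grasp point. The pads swing forward as they close: fully open they stand 13 mm farther back than shut.
Start: joints at [60.997, 7.471, 85.268, -0, 87.261, -4.893], TCP at [245.074, 547.671, 231.292] pointing down, gripper open.
Joint ranges: [-169.43, 169.43], [-51.17, 129.36], [1.28, 143.12], [-76.62, 256.62], [0, 156.53], [-152.29, 152.29]. Speed limits (degrees/s): [136.94, 136.94, 159.86, 180, 180, 180].

INTERFACE

Orientations are given as [roll, pitch, yaw] about the fixed x, y, z axes, in that order (R = Rz(yaw) Ry(pitch) Rx(roll)).
In Python, from bench import r, optics, workorder gives the robot as it stands.
- The arm moves only by the shell command python3 -m handwheel 'ROWS' [FORCE]. ROWS is 1 to 8 rows, one to a line, with the numbers parted by commas; each row has 7 numbers: a rotation vector rx, ry, rz in degrees, then dx, dy, dz in mm, then the finger opening in mm; each row is the pose to reach, as a shift and turn from the pose commanded when the command began, along the tool's axes at that moment; what a row does not reach only later rows make up. A row lasts 1/8 s, in which the tool goes at most 62.5 mm and 10.7 degrees, less where a joint would pass 70% of its speed; a pose out of reach is approached as far as the arm can. The fingers move at their own pace and stop on an object; FORCE is the grip in N (left out, the last holds). Time passes only in rows, so rows that do not move let the fingers close. It prints the time, the measured TCP pose, the force, the opening and the grip force at its end. Input that does not fit is refused with a message, and nothing moves.
- r.sense(): the state, without advancing time (a new reading comes with each control period).
- optics.snapshot(name): name is "side" or "top" or "wrist"; returns a dict with "pixels" (384x512x3 uint8, blue, green, red), "fx", "fy", "cx", "cy" (pixels), "pose" (4x4, takes a point from camera to world coordinates). Camera axes: x right, y up, looking along -z (the intrinsics and any distortion apply to the point x, -y, -z); pixel columns grow to the right and rows downward; lengths in mm; the calibration is good to about 2 mm. The wrist camera is an equidistant fisheye: a pixel r from the principal point sees the ray r / f radians off the axis. A picture is of the moment at which its call begins. There is no depth.
- workorder.hand_in(): hands the job in; it is judged then, once.
The state is a dict: "time": time; "joint_pos": joint angles; "qd": joint speeds; "joint_efforts": joint torques, N m; "tool_pos": TCP position; "tcp_rot": TCP orientation; "ft_force": force on the tool from outside, world axes, zero at the start; "wrist_torque": the same for the moment, N m; "finger_gap": finger opening in mm; "grip_force": force on a finger pad.
Only numpy, scipy, OpenCV 4.12 (cv2) and the standard library are available. Lean on these libraries where they do the work, as an engineer would, in place of code of your own. Each camera call takes 0.05 s, during which the arm holds its last target. There are 200 camera calls.

TASK

Shut the gas valve on the bench by pushing its wing handle round, either way, until the slot in the locking disc under it lines up with the lock bar, then push the bar by its upright end plate through the slot and the keeper beyond, fully home. Do it all by pushing: never take the handle, the bar or its plate between the fingers. Leave everything else on the bench where it is.

Things in the scene. Friction and masses are not known exactly. Their poses are not given: they have to be found in the camera images.
- valve: lockable gas valve, screwed to the bench: foot plate 100 x 210 mm, copper pipe along its own y, brass body, flat steel bracket on top (top face 60 mm high, x -44..44, y -89..69 mm). Origin on the bench straight below the disc's axis, z up. The lock bar slides along y over x = 0, in +y, from the guide through the disc into the keeper. The inlet pipe (40 mm high) ends at y -146; beyond is bare bench
- guide (a point): top centre of the guide: dark steel block on the bracket with a square passage in which the bar slides, 34 mm wide in the valve's x, y -84 to -48 mm, top 89 mm above the bench. This point: y -66 mm in the valve's frame
- keeper (a point): top centre of the keeper: the same kind of block on the far side of the disc, which receives the bar's nose; 34 mm wide in the valve's x, y 48 to 62 mm, top 89 mm above the bench. This point: y 55 mm in the valve's frame
- lock_disc (a joint): turn of the aluminium locking disc with its wing about the upright axis, rad, anticlockwise from above. Its one straight slot runs across it at right angles to the wing and lines up with the bar (valve shut, wing along the valve's x, across the pipe) at 0, pi and any multiple of pi. Starts at 0.6 to 2.54; no stops; stiff (0.22 N m, 5 N near the wing end), stays where left
- disc_top (a point): centre of the disc's top face, 88 mm above the bench, axes as wing_top. Disc 88 mm across, 61 to 88 mm high; slot 18 mm wide along this y, mouths flared to 25 mm, for a bar 14 mm wide. When it is more than about 0.15 rad off, the disc stops the bar's nose
- wing_top (a point): middle of the wing handle's top face, on the disc's axis, 121 mm above the bench; x along the wing, z up. The wing is a straight dark steel bar 110 mm long (55 mm either side of the axis), 12 mm thick (y), 28 mm high (93 to 121 mm above the bench); it passes 4 mm above the guide and keeper. Its x is the valve's x turned by joint lock_disc
- lock_bar (a joint): how far the lock bar is pushed in the valve's +y, m: 0 drawn back, 0.126 fully home (a stop), its end plate against the guide and its nose 12 mm out beyond the keeper. Starts at 0 to 0.008. Plain steel bar 14 mm wide, 12 mm high (70 to 82 mm above the bench), nose slightly bevelled; slides with 2.5 N plus 6 N per m/s and stays where left
- plate_top (a point): middle of the top edge of the bar's upright steel end plate, 114 mm above the bench, at x 0, y -214 mm + joint lock_bar in the valve's frame; axes as the valve's. The plate is 36 mm wide (x), 8 mm thick (y, 4 mm either side), 66 to 114 mm above the bench. Push its outer (-y) face in +y
- padlock: bystander: brass padlock lying flat, 40 x 75 x 22 mm, origin under its body
- reagent: bystander: amber glass jar, 56 mm diameter, 105 mm tall, origin at its base centre
- sample_jar: bystander: clear glass jar with a white cap, 52 mm diameter, 70 mm tall, origin at its base centre
- tube_rack: bystander: white rack with eight capped tubes, 50 x 110 x 67 mm, origin at its base centre
- tape_roll: bystander: roll of paper tape lying flat, 84 mm diameter, 24 mm high, origin at its base centre
- spanner: bystander: steel spanner lying flat, 170 mm long, origin under its middle
- scanner: bystander: white barcode reader on a gooseneck stand, base 96 mm diameter, about 210 mm tall, origin at its base centre

How it is judged (in metres and radians):
On the way, in this order (a step that is already met when the one before it is completed fails the run):
1. the slot of the locking disc lines up with the bar, within about 7 degrees (angle between the x axis of wing_top and the x axis of valve, either way round below 0.12 rad), for 0.2 s.
2. the bar is pushed through the slot and the keeper, fully home (value of joint lock_bar above 0.122 m and angle between the x axis of wing_top and the x axis of valve, either way round below 0.09 rad), for 0.2 s.
At the end, for the whole second after the job is handed in: The lock bar is within 4 mm of fully home, through the slot of the disc, which is within 5 degrees of the shut position, and the bar is at rest (all of step 2 and velocity of joint lock_bar between -0.01 and 0.01 m/s); the robot touches nothing.
It fails at once if the wing handle is taken between the fingers (x of the grasp point in the frame of wing_top between -0.062 and 0.062 m and y of the grasp point in the frame of wing_top between -0.009 and 0.009 m and z of the grasp point in the frame of wing_top below 0.012 m).
It fails at once if the bar's end plate is taken between the fingers (x of the grasp point in the frame of plate_top between -0.022 and 0.022 m and y of the grasp point in the frame of plate_top between -0.008 and 0.008 m and z of the grasp point in the frame of plate_top below 0.012 m).
It fails at once if the bar is taken between the fingers (x of the grasp point in the frame of plate_top between -0.009 and 0.009 m and y of the grasp point in the frame of plate_top between 0 and 0.126 m and z of the grasp point in the frame of plate_top below -0.02 m).
It fails at once if another thing on the bench is moved by more than 30 mm, lifted or knocked over (distance of any of padlock, reagent, sample_jar, tube_rack, tape_roll, spanner, scanner from where it was at the start of the episode above 0.03 m or angle between any of padlock, reagent, sample_jar, tube_rack, tape_roll, spanner, scanner's own z axis and vertical above 0.4 rad).
It also fails if it takes over 54 s, if anything falls off the work surface, if the arm or the gripper's body presses on something with over 40 N, if the wrist force passes 120 N, or if a joint passes its speed limit or range.

## Working session

There is one attempt and no reset: what is moved stays moved. The work goes in short steps, Python scripts to look and compute and a shell command to move; the robot and the scene stay as the last step left them, time stands still between calls to the robot, and variables do not carry over. Pictures are saved under pics/ and viewed, at most 10 in all, crops included, and the job is handed in when it is done.

```bash
mkdir -p pics; ls; python3 - <<'E'
from bench import r, optics
import cv2,numpy as np
for n in("top","side"):
    s=optics.snapshot(n); np.savez(f"pics/{n}0.npz",**s); cv2.imwrite(f"pics/{n}0.png",cv2.resize(s["pixels"],(800,600),interpolation=cv2.INTER_CUBIC))
    print(n,s["fx"],s["fy"],s["cx"],s["cy"],[k for k in s]);print(np.round(s["pose"],3))
print(r.sense())
E
```

```text
pics
top 431.9609604626917 431.9609604626917 252.7985827959485 188.59651052655627 ['pixels', 'fx', 'fy', 'cx', 'cy', 'pose']
[[-2.000000e-03  9.920000e-01 -1.220000e-01  4.496120e+02]
 [-1.000000e+00 -3.000000e-03 -8.000000e-03  2.707100e+01]
 [-9.000000e-03  1.220000e-01  9.920000e-01  1.470341e+03]
 [ 0.000000e+00  0.000000e+00  0.000000e+00  1.000000e+00]]
side 450.4190654949373 450.4190654949373 258.92077185279646 190.7868696205695 ['pixels', 'fx', 'fy', 'cx', 'cy', 'pose']
[[ 7.090000e-01  4.830000e-01 -5.130000e-01 -1.305990e+02]
 [-7.050000e-01  4.720000e-01 -5.300000e-01 -7.404690e+02]
 [-1.400000e-02  7.380000e-01  6.750000e-01  1.061883e+03]
 [ 0.000000e+00  0.000000e+00  0.000000e+00  1.000000e+00]]
{'time': 0.1, 'joint_pos': array([ 6.09960434e+01,  7.51081250e+00,  8.53249122e+01,  5.18135823e-04,
        8.72632472e+01, -4.89389145e+00]), 'qd': array([ 0.06109031, -0.08496853, -0.18430143, -0.08861154,  0.08820281,
       -0.02431444]), 'joint_efforts': array([ 1.07069864e-03, -5.70952606e+01, -5.01941264e+01, -1.16524266e-04,
        8.30930192e-03, -1.71054999e-06]), 'tool_pos': array([244.82678565, 547.20939838, 230.33107681]), 'tcp_rot': array([-1.79901433e+02, -8.95897553e-03,  1.55889902e+02]), 'ft_force': array([-0.01143038,  0.77588981, -0.50660109]), 'wrist_torque': array([-0.02741636,  0.02905708,  0.02494801]), 'grip_force': 0.0, 'finger_gap': 85.63804408640081}
```

View pics/top0.png

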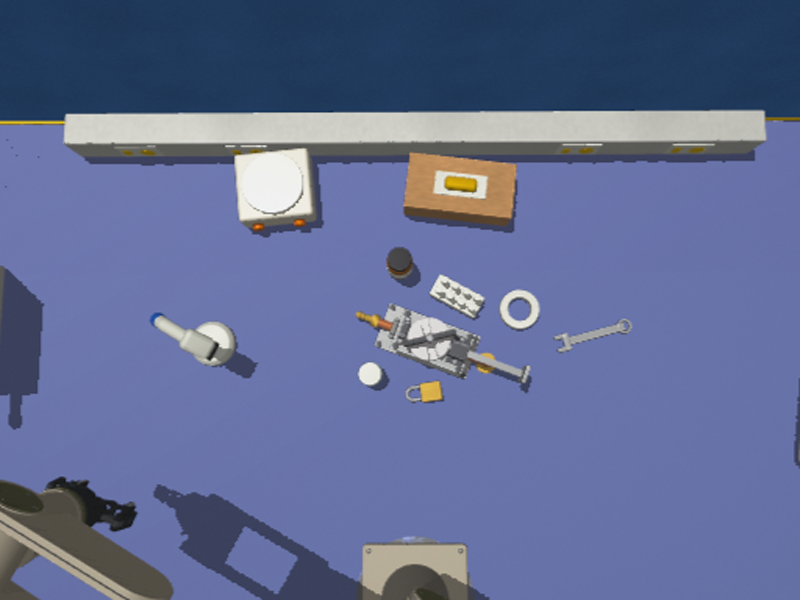

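View pics/side0.png

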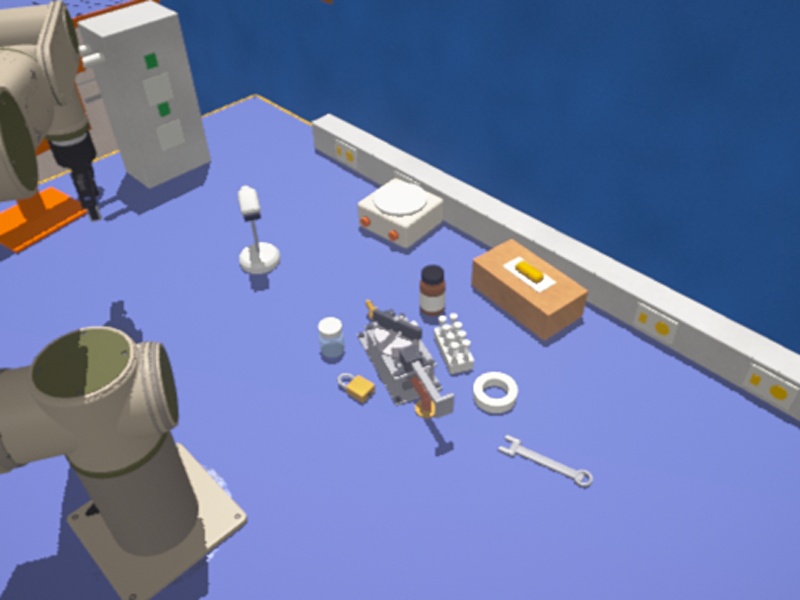

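The top view shows the valve at about (430,340) with the bar plate at (526,375), and the jars, rack and padlock around it. Next, an enlarged crop.

```bash
python3 - <<'E'
import cv2,numpy as np
t=np.load("pics/top0.npz")["pixels"][185:260,222:347]
s=np.load("pics/side0.npz")["pixels"][185:275,205:305]
def grid(c,k,x0,y0,n):
    c=cv2.resize(c,None,fx=k,fy=k,interpolation=cv2.INTER_CUBIC)
    for u in range(0,c.shape[1],10*k):
        cv2.putText(c,str(x0+u//k),(u,10),0,.35,(0,255,255),1); cv2.line(c,(u,0),(u,4),(0,255,255),1)
    for v in range(0,c.shape[0],10*k):
        cv2.putText(c,str(y0+v//k),(0,v+4),0,.35,(0,255,255),1)
    cv2.imwrite(n,c)
grid(t,6,222,185,"pics/topc.png"); grid(s,6,205,185,"pics/sidec.png")
E
```

```text
(no output)
```

View pics/topc.png

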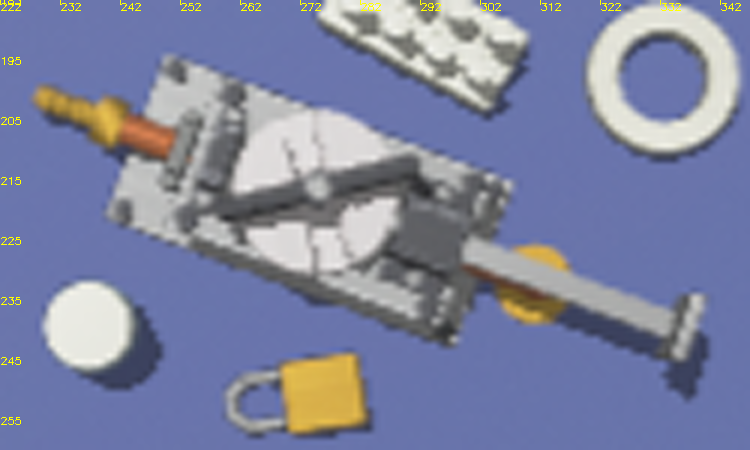

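View pics/sidec.png

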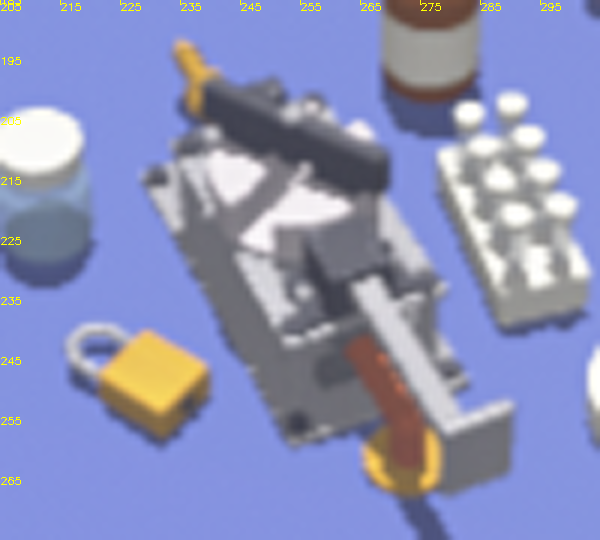

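Crop reading (crop px): in the top view the wing ends are at (208,212) and (418,165), the hub at (318,186) and the plate top at about (688,327). In the side view the wing ends are at (208,84) and (386,157), and the plate's top edge runs (447,430)–(512,403).

```bash
cat >h.py <<'E'
import numpy as np
from bench import r,optics
def proj(s,P):
    T=np.asarray(s["pose"]);q=(np.asarray(P,float)-T[:3,3])@T[:3,:3]
    return np.stack([s["cx"]+s["fx"]*q[...,0]/-q[...,2], s["cy"]+s["fy"]*-q[...,1]/-q[...,2]],-1)
def back(s,uv,z):
    T=np.asarray(s["pose"]);d=T[:3,:3]@np.array([(uv[0]-s["cx"])/s["fx"],-(uv[1]-s["cy"])/s["fy"],-1])
    return T[:3,3]+d*(z-T[2,3])/d[2]
E
python3 - <<'E'
from h import *
from scipy.optimize import least_squares
t=dict(np.load("pics/top0.npz"));s=dict(np.load("pics/side0.npz"))
tc=lambda u,v:(222+u/6,185+v/6); sc=lambda u,v:(205+u/6,185+v/6)
for n,p,z in [("hub",tc(318,186),121),("wl",tc(208,212),121),("wr",tc(418,165),121),("plate",tc(688,327),114),("guide",tc(433,228),89),
 ("jar",tc(89,326),70),("rackcorner",tc(490,115),50),("tape",tc(662,80),24),("padl",tc(324,394),22),
 ("reagent",(400/1.5625,258/1.5625),105),("scannerhead",(200/1.5625,342/1.5625),200),("rackL",tc(318,18),50),("pipe end",tc(42,97),30)]: print(n,back(t,p,z).round(1))
for n,p,z in [("wl",sc(208,84),121),("wr",sc(386,157),121),("pl",sc(447,430),114),("pr",sc(512,403),114),("jar",sc(40,143),70)]: print("s",n,back(s,p,z).round(1))
obs=[(t,tc(318,186),lambda w,v:w(0,0,121)),]
def f(p):
    X,Y,a,d,b=p
    R=lambda q:np.array([[np.cos(q),-np.sin(q)],[np.sin(q),np.cos(q)]])
    V=lambda x,y,z:np.r_[R(a)@[x,y]+[X,Y],z]
    W=lambda x,y,z:np.r_[R(a+d)@[x,y]+[X,Y],z]
    L=[(t,tc(318,186),W(0,0,121)),(t,tc(208,212),W(sg*55,0,121)),(t,tc(418,165),W(-sg*55,0,121)),(t,tc(688,327),V(0,-214+b,114)),(t,tc(433,228),V(0,-66,89)),
     (s,sc(208,84),W(sg*55,0,121)),(s,sc(386,157),W(-sg*55,0,121)),(s,sc(447,430),V(-18,-218+b,114)),(s,sc(512,403),V(18,-218+b,114)),
     (t,tc(115,213),V(-50,105,4)),(t,tc(170,57),V(50,105,4)),(t,tc(512,183),V(50,-105,4))]
    return np.concatenate([proj(c,P)-o for c,o,P in L])
for sg in(1,-1):
  for a0 in (1.2,1.3):
    q=least_squares(f,[520,-25,a0,1.0,0],loss="soft_l1"); print(sg,q.x.round(3),np.degrees(q.x[2:4]).round(1),q.cost); print(q.fun.reshape(-1,2).round(1).tolist())
E
```

```text
hub [529.6 -30.7 121. ]
wl [516.2  26.5 121. ]
wr [540.4 -82.9 121. ]
plate [ 456.4 -222.3  114. ]
guide [509. -93.  89.]
jar [457.8  90.6  70. ]
rackcorner [ 572.5 -128.5   50. ]
tape [ 594.2 -227.9   24. ]
padl [420.4 -37.3  22. ]
reagent [693.7  28.1 105. ]
scannerhead [517.5 405.5 200. ]
rackL [626.5 -34.5  50. ]
pipe end [585. 119.  30.]
s wl [517.4  13.9 121. ]
s wr [543.  -86.9 121. ]
s pl [ 443.5 -221.7  114. ]
s pr [ 475.4 -232.   114. ]
s jar [460.6  84.8  70. ]
1 [529.664 -31.88   -6.637   2.152  10.459] [-380.3  123.3] 6.104281573173002
[[0.4, -0.0], [1.6, -0.3], [0.8, -0.5], [0.1, -0.9], [0.3, 0.7], [-1.8, -1.2], [-0.6, -0.1], [-1.0, 0.3], [0.0, 0.3], [-1.4, 0.7], [-0.4, -0.8], [0.7, -0.7]]
1 [ 5.29664e+02 -3.18800e+01 -3.54000e-01  2.10010e+01  1.04590e+01] [ -20.3 1203.3] 6.104281573172892
[[0.4, -0.0], [1.6, -0.3], [0.8, -0.5], [0.1, -0.9], [0.3, 0.7], [-1.8, -1.2], [-0.6, -0.1], [-1.0, 0.3], [0.0, 0.3], [-1.4, 0.7], [-0.4, -0.8], [0.7, -0.7]]
-1 [529.664 -31.88  -12.92   30.426  10.459] [-740.3 1743.3] 6.104281573172686
[[0.4, -0.0], [1.6, -0.3], [0.8, -0.5], [0.1, -0.9], [0.3, 0.7], [-1.8, -1.2], [-0.6, -0.1], [-1.0, 0.3], [0.0, 0.3], [-1.4, 0.7], [-0.4, -0.8], [0.7, -0.7]]
-1 [ 5.29664e+02 -3.18800e+01 -3.54000e-01  1.78600e+01  1.04590e+01] [ -20.3 1023.3] 6.10428157317274
[[0.4, -0.0], [1.6, -0.3], [0.8, -0.5], [0.1, -0.9], [0.3, 0.7], [-1.8, -1.2], [-0.6, -0.1], [-1.0, 0.3], [0.0, 0.3], [-1.4, 0.7], [-0.4, -0.8], [0.7, -0.7]]
```

```bash
cat >>h.py <<'E'
from scipy.spatial.transform import Rotation as Ro
O=np.array([529.7,-31.9]);A=np.radians(-20.3);B=np.array([[np.cos(A),-np.sin(A)],[np.sin(A),np.cos(A)]])
def to(vx,vy,z,yaw=69.7):
    "shift in tool axes from the sensed pose to a point in the valve's frame"
    s=r.sense();R=Ro.from_euler("xyz",s["tcp_rot"],degrees=True);w=np.r_[B@[vx,vy]+O,z]
    print("goal",w.round(1),"tool d",R.inv().apply(w-s["tool_pos"]).round(1),"rot",(R.inv()*Ro.from_euler("xyz",[180,0,yaw],degrees=True)).as_rotvec(degrees=True).round(1),"t",s["time"])
    print("tcp in valve",(B.T@(s["tool_pos"][:2]-O)).round(1),s["tool_pos"].round(1),"F",s["ft_force"].round(1))
E
python3 -m handwheel '0,0,10,-41,-39,0,0
0,0,20,-82,-78,0,0
0,0,30,-123,-117,0,0
0,0,40,-164,-156,0,0
0,0,50,-205,-195,0,0
0,0,60,-246,-234,0,0
0,0,70,-287,-273,0,0
0,0,80,-328,-311,0,0' 60
python3 -c "
from h import *
to(-8,-53,180)"
```

```text
time: 1.1
tool_pos: [417.6, 128.0, 231.1]
tcp_rot: [180.0, -0.0, 75.6]
ft_force: [0.9, 0.5, -0.2]
finger_gap: 0.1
grip_force: 0.0
goal [503.8 -78.8 180. ] tool d [-178.8  135.1   51.1] rot [ 0.  -0.   5.9] t 1.1
tcp in valve [-160.6  111.1] [417.6 128.  231.1] F [ 0.9  0.5 -0.2]
```

```bash
python3 -m handwheel '0,0,2,-44,34,0,0
0,0,4,-88,68,10,0
0,0,6,-133,101,25,0
0,0,6,-179,135,51,0
0,0,6,-179,135,51,0'
python3 - <<'E'
from h import *
import cv2
to(-8,-53,101)
s=optics.snapshot("top");np.savez("pics/top1.npz",**s)
c=cv2.resize(s["pixels"][185:260,222:347],None,fx=6,fy=6,interpolation=cv2.INTER_CUBIC)
cv2.imwrite("pics/top1.png",c)
s=optics.snapshot("wrist");np.savez("pics/w1.npz",**s)
cv2.imwrite("pics/w1.png",cv2.resize(s["pixels"],(768,576),interpolation=cv2.INTER_CUBIC));print(s["fx"],s["cx"],s["cy"],s["pose"].round(3))
E
```

```text
time: 1.72
tool_pos: [503.4, -79.7, 176.9]
tcp_rot: [-179.7, 0.1, 69.6]
ft_force: [-0.2, 0.0, -0.2]
finger_gap: -0.4
grip_force: 0.0
goal [503.8 -78.8 101. ] tool d [ 1.   0.5 75.9] rot [-0.3  0.1 -0.1] t 1.725
tcp in valve [ -8.1 -53.9] [503.4 -79.7 176.9] F [-0.2  0.  -0.2]
297.3186396354542 255.1486923233431 191.6358409454497 [[ 9.38000e-01  3.30000e-01  1.02000e-01  5.28845e+02]
 [-3.46000e-01  9.00000e-01  2.64000e-01 -1.14030e+01]
 [-5.00000e-03 -2.83000e-01  9.59000e-01  3.21111e+02]
 [ 0.00000e+00  0.00000e+00  0.00000e+00  1.00000e+00]]
```

View pics/w1.png

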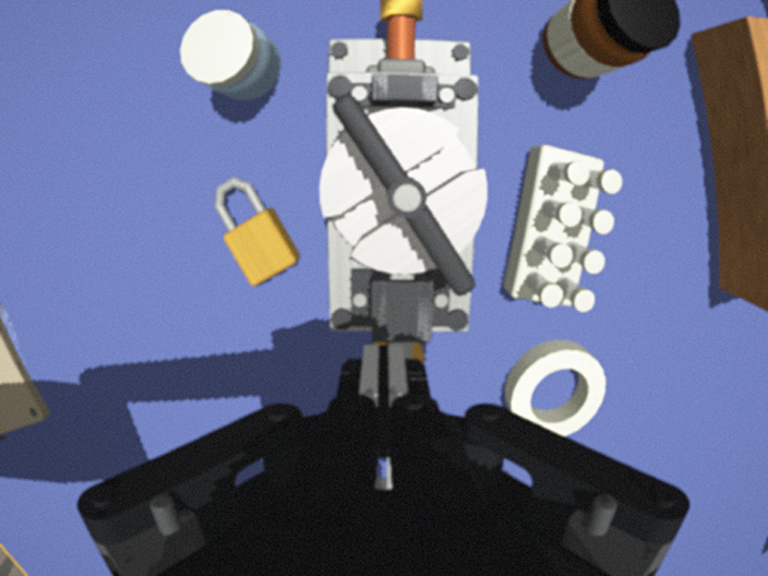

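The wrist view is nicely aligned with the valve: wing ends at (347,104) and (465,283), hub at (406,196), guide at (402,310). The finger is beside the wing, on the guide side. I'll check the pose from this view.

```bash
cat >>h.py <<'E'
def wback(s,u,v,z,k=1.5):
    x,y=(u/k-s["cx"]),(v/k-s["cy"]);ro=np.hypot(x,y);th=ro/s["fx"]
    T=np.asarray(s["pose"]);d=T[:3,:3]@np.array([np.sin(th)*x/ro,-np.sin(th)*y/ro,-np.cos(th)])
    w=T[:3,3]+d*(z-T[2,3])/d[2]; return w[:2].round(1),(B.T@(w[:2]-O)).round(1)
E
python3 - <<'E'
from h import *
s=dict(np.load("pics/w1.npz"))
for n,u,v,z in [("wl",347,104,121),("wr",465,283,121),("hub",406,196,121),("guide",402,310,89),("keeper",404,87,89),("ftl",330,42,4),("ftr",470,42,4),("brBL",330,327,60),("brBR",470,327,60)]: print(n,*wback(s,u,v,z))
E
python3 -m handwheel '0,0,0,0,0,25,0
0,0,0,0,0,50,0
0,0,0,0,0,75,0
0,0,0,0,0,75,0'; python3 -c "
from h import *
to(38,-20,101)"
```

```text
wl [521.9  18. ] [-24.7  44.1]
wr [544.7 -77.8] [ 30.  -37.9]
hub [532.  -30.1] [1.5 2.5]
guide [509.6 -91.1] [  1.7 -62.5]
keeper [551.1  21. ] [ 1.8 57. ]
ftl [522.5  83. ] [-46.7 105.2]
ftr [615.7  50. ] [ 52.2 106.7]
brBL [460.7 -96.3] [-42.4 -84.3]
brBR [ 544.1 -127. ] [ 46.5 -84.2]
time: 2.33
tool_pos: [503.2, -74.9, 104.1]
tcp_rot: [-179.8, 0.0, 70.0]
ft_force: [0.2, -0.4, 1.0]
finger_gap: -0.2
grip_force: 0.0
goal [558.4 -63.8 101. ] tool d [29.3 48.1  3. ] rot [-0.2  0.   0.3] t 2.325
tcp in valve [ -9.9 -49.5] [503.2 -74.9 104.1] F [ 0.2 -0.4  1. ]
```

```bash
sed -i 's/529.7,-31.9/531.5,-30.3/' h.py
python3 -m handwheel '0,0,0,3,6,1,0
0,0,0,6,12,2,0
0,0,0,9,18,2,0
0,0,0,12,25,2,0
0,0,0,16,32,2,0
0,0,0,20,39,2,0
0,0,0,24,46,2,0
0,0,0,28,51,2,0'
python3 -m handwheel '0,0,0,0,0,0,0'
cat >look.py <<'E'
from h import *
import cv2,sys
to(40,-17,102)
s=optics.snapshot("wrist");np.savez("pics/%s.npz"%sys.argv[1],**s)
cv2.imwrite("pics/%s.png"%sys.argv[1],cv2.resize(s["pixels"],(768,576),interpolation=cv2.INTER_CUBIC))
E
python3 look.py w2
```

```text
time: 3.32
tool_pos: [561.4, -68.2, 102.5]
tcp_rot: [-179.8, 0.1, 69.9]
ft_force: [-5.0, -2.1, -1.4]
finger_gap: 0.0
grip_force: 2.3
time: 3.45
tool_pos: [562.1, -68.1, 102.8]
tcp_rot: [-179.9, 0.0, 69.9]
ft_force: [-3.2, -1.5, -2.0]
finger_gap: 0.1
grip_force: 1.2
goal [563.1 -60.1 102. ] tool d [ 7.9 -1.8  0.8] rot [-0.1  0.   0.2] t 3.45
tcp in valve [ 41.8 -24.9] [562.1 -68.1 102.8] F [-3.2 -1.5 -2. ]
```

View pics/w2.png

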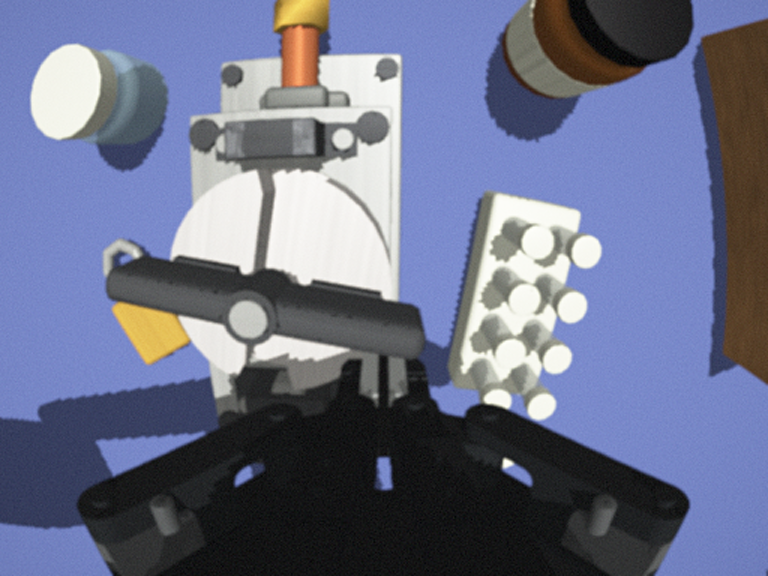

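The wing is nearly across now. The lower edge of its top face runs (108,298)–(395,357), and the hub is at (250,320).

```bash
python3 - <<'E'
from h import *
s=dict(np.load("pics/w2.npz"))
P=[wback(s,u,v,121)[1] for u,v in [(108,298),(395,357),(250,320)]];print(P,np.degrees(np.arctan2(*(P[1]-P[0])[::-1])))
K=[wback(s,u,v,60)[1] for u,v in [(191,118),(392,108),(222,413)]];print(K)
E
```

```text
[array([-51.2,   5.4]), array([ 45.5, -12.8]), array([ 0.8, -1.1])] -10.659001853478724
[array([-42. ,  67.8]), array([45. , 67.9]), array([-40.6, -76.1])]
```

```bash
python3 -m handwheel '0,0,0,3,-2,0,0
0,0,0,6,-4,0,0
0,0,0,8.5,-5,0,0
0,0,0,8.5,-5,0,0
0,0,0,8.5,-5,0,0'
python3 look.py w3
```

```text
time: 4.12
tool_pos: [561.8, -59.2, 104.5]
tcp_rot: [179.8, 0.0, 69.9]
ft_force: [1.0, -4.6, -0.1]
finger_gap: 0.2
grip_force: 2.2
goal [563.1 -60.1 102. ] tool d [-0.4  1.5  2.5] rot [0.2 0.  0.2] t 4.125
tcp in valve [ 38.5 -16.6] [561.8 -59.2 104.5] F [ 1.  -4.6 -0.1]
```

View pics/w3.png

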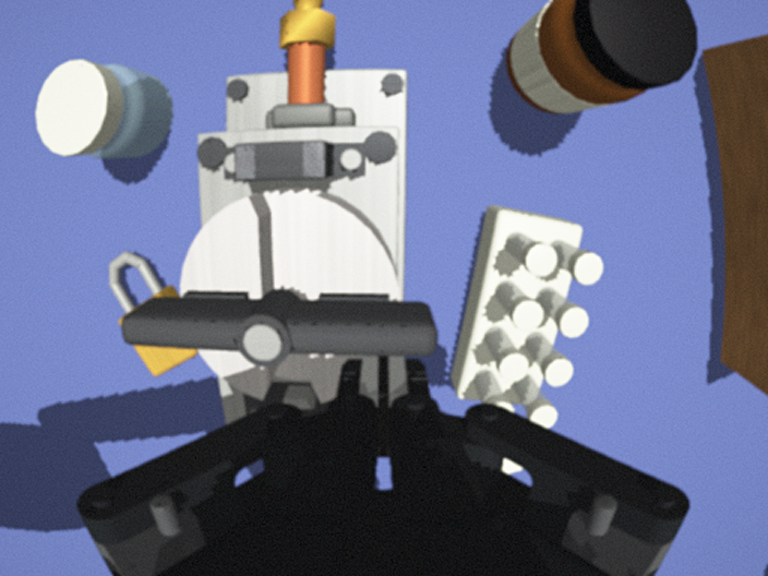

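The lower edge of the wing's top face now runs about (124,341)–(412,356), with the hub at (265,342).

```bash
python3 - <<'E'
from h import *
s=dict(np.load("pics/w3.npz"))
P=[wback(s,u,v,121)[1] for u,v in [(124,341),(412,356),(265,342)]];print(P,np.degrees(np.arctan2(*(P[1]-P[0])[::-1])))
P=[wback(s,u,v,93)[1] for u,v in [(136,292),(432,300)]];print(P,np.degrees(np.arctan2(*(P[1]-P[0])[::-1])))
K=[wback(s,u,v,60)[1] for u,v in [(198,136),(399,126),(222,413)]];print(K)
K=[wback(s,u,v,89)[1] for u,v in [(236,180),(326,178)]];print(K)
s=r.sense();print(s["time"],s["tool_pos"].round(1),s["ft_force"].round(1))
E
```

```text
[array([-52. ,  -2.5]), array([47.5, -5.1]), array([ 1.2, -0.8])] -1.4968355248174778
[array([-61.2,   6.8]), array([56.4,  4.3])] -1.2178390888755002
[array([-42.4,  67.9]), array([44.9, 68.7]), array([-44.3, -68.7])]
[array([-15.2,  48.5]), array([18.2, 48.1])]
4.175 [561.9 -59.3 104.6] [ 2.1 -5.  -1.7]
```

```bash
python3 -m handwheel '0,0,0,-10,0,0,0
0,0,0,-18,0,-10,0
0,0,0,-20,0,-45,0
0,0,0,-50,-8,-60,0
0,0,0,-95,-15,-60,0
0,0,0,-140,-25,-60,0
0,0,0,-185,-32,-60,0
0,0,0,-228,-38,-60,0'
python3 -m handwheel '0,0,0,0,0,0,0'
python3 - <<'E'
from h import *
import cv2
to(0,-245,84)
s=optics.snapshot("wrist");np.savez("pics/w4.npz",**s)
cv2.imwrite("pics/w4.png",cv2.resize(s["pixels"],(768,576),interpolation=cv2.INTER_CUBIC))
E
```

```text
time: 5.18
tool_pos: [445.6, -260.8, 164.4]
tcp_rot: [179.9, 0.0, 69.9]
ft_force: [0.0, 0.2, 0.2]
finger_gap: -0.3
grip_force: 0.0
time: 5.3
tool_pos: [445.1, -261.9, 164.3]
tcp_rot: [179.9, 0.0, 69.7]
ft_force: [-0.0, 1.1, -0.9]
finger_gap: 0.0
grip_force: 0.0
goal [ 446.5 -260.1   84. ] tool d [ 2.2  0.6 80.3] rot [ 0.1  0.  -0. ] t 5.3
tcp in valve [  -0.7 -247.2] [ 445.1 -261.9  164.3] F [-0.   1.1 -0.9]
```

View pics/w4.png

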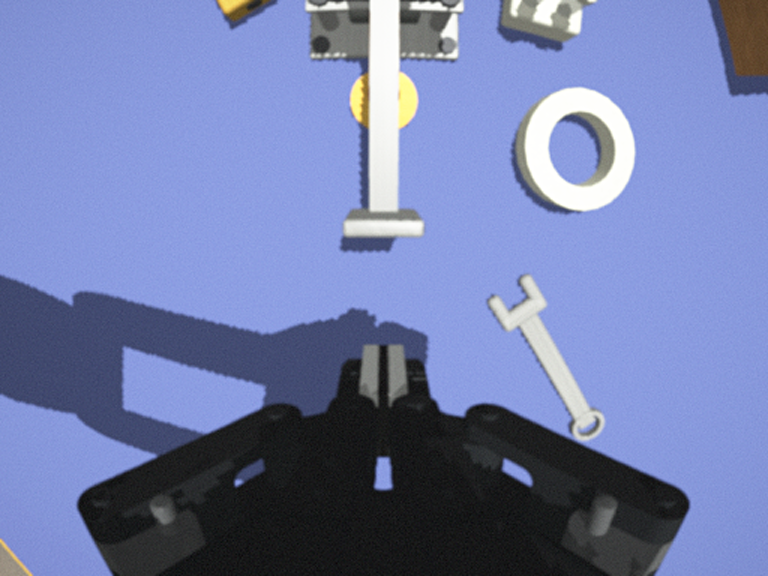

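The plate top is at (384,228) and the fingers at (384,370), so they are centred on its outer side. Next: descend, then push.

```bash
python3 -c "
from h import *
s=dict(np.load('pics/w4.npz'));print(wback(s,384,229,114))"
python3 -m handwheel '0,0,0,0,0,27,0
0,0,0,0,0,54,0
0,0,0,0,0,80,0
0,0,0,0,0,80,0'
python3 -m handwheel '0,0,0,10,0,0,0
0,0,0,20,0,0,0
0,0,0,30,0,0,0
0,0,0,40,0,0,0
0,0,0,48,0,0,0
0,0,0,56,0,0,0
0,0,0,64,0,0,0
0,0,0,72,0,0,0'
python3 -c "
from h import *
to(0,-103,84)"
```

```text
(array([ 459.8, -223.8]), array([-1.000e-01, -2.064e+02]))
time: 5.85
tool_pos: [445.3, -257.2, 81.4]
tcp_rot: [-179.8, -0.1, 70.0]
ft_force: [-0.2, 0.2, -0.3]
finger_gap: 0.0
grip_force: 0.0
time: 6.85
tool_pos: [471.3, -191.2, 83.2]
tcp_rot: [-180.0, 0.0, 69.9]
ft_force: [0.5, -3.0, 1.5]
finger_gap: 0.1
grip_force: 1.4
goal [ 495.8 -126.9   84. ] tool d [68.8  0.9 -0.8] rot [-0.   0.   0.2] t 6.85
tcp in valve [  -0.7 -171.8] [ 471.3 -191.2   83.2] F [ 0.5 -3.   1.5]
```

```bash

python3 -m handwheel '0,0,0,8,0,0,0
0,0,0,16,0,0,0
0,0,0,24,0,0,0
0,0,0,32,0,0,0
0,0,0,40,0,0,0
0,0,0,48,0,0,0
0,0,0,55,0,0,0
0,0,0,61,0,0,0'
python3 -m handwheel '0,0,0,2,0,0,0
0,0,0,4,0,0,0'
python3 -c "
from h import *
to(0,-103,84)"
```

```text
time: 7.85
tool_pos: [492.2, -133.9, 83.3]
tcp_rot: [-180.0, 0.0, 69.9]
ft_force: [1.9, -3.7, 0.3]
finger_gap: 0.1
grip_force: 1.4
time: 8.1
tool_pos: [493.4, -130.5, 83.2]
tcp_rot: [-180.0, 0.0, 69.9]
ft_force: [1.1, -3.0, 0.4]
finger_gap: -0.1
grip_force: 1.3
goal [ 495.8 -126.9   84. ] tool d [ 4.2  1.  -0.8] rot [-0.   0.   0.2] t 8.1
tcp in valve [  -1.  -107.2] [ 493.4 -130.5   83.2] F [ 1.1 -3.   0.4]
```

```bash

for i in 1 2; do python3 -m handwheel '0,0,0,1,0,0,0
0,0,0,2,0,0,0
0,0,0,2,0,0,0' | egrep 'pos|force'; done
```

```text
tool_pos: [494.1, -128.7, 83.2]
ft_force: [1.5, -3.1, 0.2]
grip_force: 0.9
tool_pos: [494.8, -126.7, 83.3]
ft_force: [0.3, -2.2, -0.5]
grip_force: 1.0
```

```bash

for i in 1 2; do python3 -m handwheel '0,0,0,1,0,0,0
0,0,0,1,0,0,0' | egrep 'pos|ft_force'; done
```

```text
tool_pos: [495.2, -125.8, 83.3]
ft_force: [0.5, -2.2, -0.7]
tool_pos: [495.2, -125.8, 83.3]
ft_force: [-1.3, -7.4, 1.1]
```

```bash

python3 -m handwheel '0,0,0,1,0,0,0
0,0,0,1,0,0,0
0,0,0,1,0,0,0' | egrep 'pos|ft_force'; python3 look.py w5
```

```text
tool_pos: [495.2, -125.7, 83.3]
ft_force: [-3.8, -12.2, 1.6]
goal [563.1 -60.1 102. ] tool d [ 84.9  41.1 -18.9] rot [-0.   0.2  0.2] t 9.725
tcp in valve [  -0.9 -102.1] [ 495.2 -125.7   83.3] F [ -3.8 -12.2   1.6]
```

View pics/w5.png

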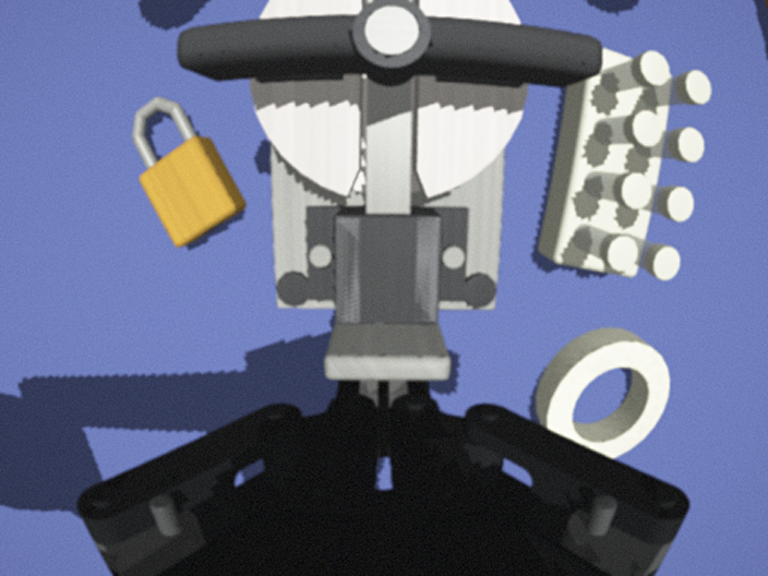

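The plate stands against the guide, the bar runs through the slot and the wing is across. The force rises with no further travel, so the bar is at its stop. Now I'll back off and take a last look.

```bash

python3 -m handwheel '0,0,0,-8,0,0,0
0,0,0,-25,0,0,0
0,0,0,-45,0,0,0
0,0,0,-45,0,-30,0
0,0,0,-45,0,-70,0
0,0,0,-45,0,-100,0
0,0,0,-45,0,-100,0
0,0,0,-45,0,-100,0' | egrep 'pos|ft_force'; python3 look.py w6
```

```text
tool_pos: [479.9, -166.4, 182.5]
ft_force: [-0.1, 0.4, -0.6]
goal [563.1 -60.1 102. ] tool d [128.5  41.7  80.4] rot [-0.1 -0.   0.2] t 10.775
tcp in valve [  -1.2 -145.6] [ 479.9 -166.4  182.5] F [-0.1  0.4 -0.6]
```

View pics/w6.png

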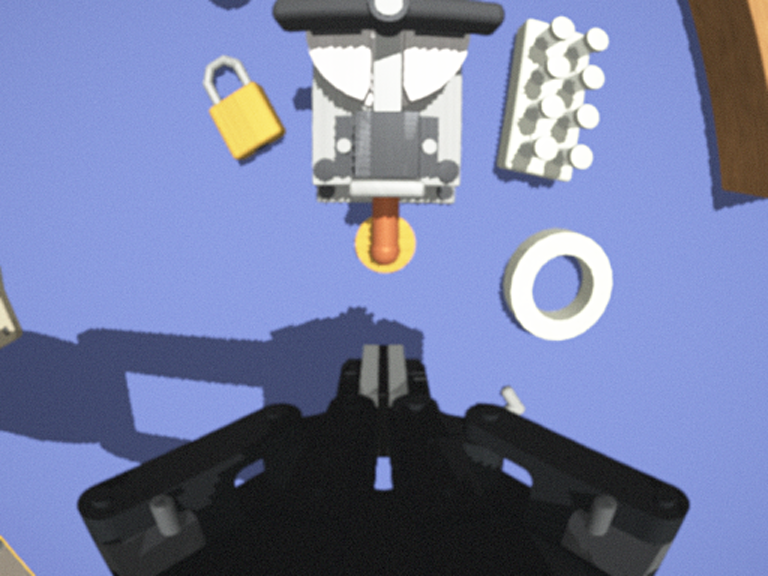

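The plate is flush against the guide at (387,187), the wing is across and the fingers are clear.

```bash
python3 -c "
from bench import workorder
print(workorder.hand_in())"
```

```text
the job is handed in; nothing more can be done
None
```

The job is handed in, with no verdict returned: the last camera views and contact forces show the valve shut and the lock bar at its stop through the slot, the arm clear, and no bystander I could see disturbed.

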